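# Restock the spring-loaded cup dispenser

## Task

Restock the steel cup dispenser on the noodle-shop counter with the two blue dipping cups. Set one cup upright on the white spring platform in its well, let go so that it sinks, then set the other upright on top of it and let go, so that the platform carries both. Set them down rather than dropping them, and leave the terracotta cup where it is.

Things in the scene. Friction and masses are not known exactly. Their poses are not given: they have to be found in the camera images.
- cup_a: Blue stoneware dipping cup, round, straight-sided, no handle: 60 mm outside diameter, 45 mm high, mouth 50 mm, flat foot 54 mm (so cups stack without nesting, 45 mm apart), 130 to 170 g. Starts upright on the counter. Origin: centre of its underside; z up.
- cup_b: Blue, the same as cup_a (either may go in first): stoneware dipping cup, round, straight-sided, no handle: 60 mm outside diameter, 45 mm high, mouth 50 mm, flat foot 54 mm (so cups stack without nesting, 45 mm apart), 130 to 170 g. Starts upright on the counter. Origin: centre of its underside; z up.
- cup_red: Terracotta (red-brown) stoneware dipping cup, round, straight-sided, no handle: 60 mm outside diameter, 45 mm high, mouth 50 mm, flat foot 54 mm (so cups stack without nesting, 45 mm apart), 130 to 170 g. Starts upright on the counter. Origin: centre of its underside; z up. A bystander: not to be moved.
- platform_top (a point): Centre of the top face of the white spring platform, a disc 82 mm across, z up. It fills the 88 mm round well of a fixed upright steel tube, 100 mm across, 150 mm high. Empty, it is flush with the rim. On a soft damped spring (34 N/m) it sinks straight down, up to 105 mm: one cup 33 to 46 mm, two 69 to 96 mm, within 1 s. Beside a cup in the well are only 14 mm: let go with the fingertips above the rim.

How it is judged (in metres and radians):
On the way:
1. one blue cup stands released and upright on the platform, which has sunk at least 20 mm under it (((horizontal distance between cup_a and platform_top below 0.02 m and z of cup_a in the frame of platform_top between -0.006 and 0.006 m and angle between cup_a's own z axis and vertical below 0.17 rad and contact force between the fingers and cup_a below 0.1 N) or (horizontal distance between cup_b and platform_top below 0.02 m and z of cup_b in the frame of platform_top between -0.006 and 0.006 m and angle between cup_b's own z axis and vertical below 0.17 rad and contact force between the fingers and cup_b below 0.1 N)) and height (world z) of platform_top below 0.13 m), for 0.2 s.
At the end, for the whole second after the job is handed in: One blue cup stands on the platform (within 6 mm), the other on top of it (underside 37 to 53 mm above the platform), each within 20 mm of its centre and 10 degrees of upright, released, at rest; platform sunk over 55 mm; terracotta cup within 20 mm of its start (((horizontal distance between each of cup_a, cup_b and platform_top below 0.02 m and z of cup_a in the frame of platform_top between -0.006 and 0.006 m and angle between each of cup_a, cup_b's own z axis and vertical below 0.17 rad and contact force between the fingers and cup_a below 0.1 N and z of cup_b in the frame of platform_top between 0.037 and 0.053 m and contact force between the fingers and cup_b below 0.1 N) or (horizontal distance between each of cup_b, cup_a and platform_top below 0.02 m and z of cup_b in the frame of platform_top between -0.006 and 0.006 m and angle between each of cup_b, cup_a's own z axis and vertical below 0.17 rad and contact force between the fingers and cup_b below 0.1 N and z of cup_a in the frame of platform_top between 0.037 and 0.053 m and contact force between the fingers and cup_a below 0.1 N)) and height (world z) of platform_top below 0.095 m and linear speed of each of cup_a, cup_b below 0.02 m/s and distance of cup_red from where it was at the start of the episode below 0.02 m); the robot touches nothing.
It fails at once if a blue cup is dropped (moves faster than 0.7 m/s while not held, a free fall of about 25 mm) ((contact force between the fingers and cup_a below 0.1 N and linear speed of cup_a above 0.7 m/s) or (contact force between the fingers and cup_b below 0.1 N and linear speed of cup_b above 0.7 m/s)).
It fails at once if the terracotta cup is moved by more than 20 mm (distance of cup_red from where it was at the start of the episode above 0.02 m).
It also fails if it takes over 59 s, if anything falls off the work surface, if the arm or the gripper's body presses on something with over 40 N, if the wrist force passes 120 N, or if a joint passes its speed limit or range.

## Robot

A 6-joint arm with a two-finger parallel gripper is mounted at the origin on the work surface. World frame = base frame: x ahead of the robot, y to its left, z up, the work surface at z = 0. Lengths are in mm, angles in degrees, forces in N, time in s.
With the tool pointing down it reaches from about 300 to 850 mm from the base axis. Payload 4.2 kg.
Tool frame: the origin (TCP) lies at the very end of the fingers, on their centre line; the grasp point (between the pads) lies 19 mm behind it (env.grip_depth is the distance from the TCP to the grasp point, in mm); y points along the fingers, z is the direction in which the jaws open and shut, and the axes are right-handed (so a half turn about y gives the same grasp; the last joint's range is limited). The gripper opens to 91 mm and grips with 3 to 60 N. Pads are 32 mm wide; open, the fingers measure 118 mm over their backs; the gripper's body (76 mm by 178 mm) begins 60 mm behind the grasp point.
Start: joints at [75.86, 18.312, 89.639, -0, 72.044, -1.146], TCP at [129.296, 560.291, 213.976] pointing down, gripper open.
Joint ranges: [-177.97, 177.97], [-48.28, 115.42], [12.27, 149.76], [-77.06, 257.06], [2.81, 150.46], [-146.56, 146.56]. Speed limits (degrees/s): [147.25, 147.25, 180, 180, 180, 180].

## Interface

Orientations are given as [roll, pitch, yaw] about the fixed x, y, z axes, in that order (R = Rz(yaw) Ry(pitch) Rx(roll)).
In Python, from workcell import state, imaging, job, env gives the robot as it stands.
- The arm moves only by the shell command python3 -m pendant 'ROWS' [FORCE]. ROWS is JSON, a list of rows, each an object with "delta_pos": the shift along the tool's x, y, z in cm, a list of three; "twist": the turn, a rotation vector about the tool's x, y, z in degrees, a list of three; "grip": the opening in per cent of the stroke, from 0 (shut) to 100 (fully open). In form: [{"delta_pos": [tx, ty, tz], "twist": [wx, wy, wz], "grip": grip}, ...]. A call has exactly 5 rows; each row is the pose to reach, as a shift and turn from the pose commanded when the call began, along the tool's axes at that moment; what a row does not reach only later rows make up. A row lasts 1/10 s, in which the tool goes at most 50 mm and 8.59 degrees, less where a joint would pass 70% of its speed; a pose out of reach is approached as far as the arm can. A call with a gripper value outside its range is refused whole. The fingers move at their own pace and stop on an object; FORCE is the grip in N (left out, the last holds). Time passes only in rows, so rows that repeat a pose let the fingers close, or fill a call up. It gives the time, the measured TCP pose, the force and the opening at its end, in the units of the state.
- state(): the state, without advancing time (a new reading comes with each control period).
- imaging.grab_frame(name): name is "scene" or "top" or "wrist"; returns (picture, depth): 400x640x3 uint8, red, green, blue; 400x640 float32, mm along the optical axis (not along the pixel's ray), 0 where there is no reading.
- imaging.camera_info(name): a dict with "fx", "fy", "cx", "cy" (pixels), "R" (3x3) and "t" (3): a world point X has camera coordinates R X + t. Camera axes: x right, y down, z forward; pixel columns grow to the right and rows downward; lengths in mm; the calibration is good to about 2 mm. A picture is of the moment at which its call begins: read the wrist's pose just before it. camera_info takes no time and is no camera call; for the wrist camera it gives the pose at the moment of the call.
- job.job_done(): hands the job in, once; it reports no verdict.
The state is a dict: "time_s": time; "qpos": joint angles; "qvel": joint speeds; "effort": joint torques, N m; "ee_pos": TCP position; "ee_rot": TCP orientation; "force": force on the tool from outside, world axes, zero at the start; "torque": the same for the moment, N m; "gripper_width": finger opening in mm.
Only numpy, scipy, OpenCV 4.12 (cv2) and the standard library are available. Lean on these libraries where they do the work, as an engineer would, in place of code of your own. Each camera call takes 0.05 s, during which the arm holds its last target.

## Working session

There is one attempt and no reset: what is moved stays moved. The work goes in short steps, Python scripts to look and compute and a shell command to move; the robot and the scene stay as the last step left them, time stands still between calls to the robot, and variables do not carry over. Pictures are saved under pics/ and viewed, and the job is handed in when it is done.

```bash
mkdir -p pics; ls; cat > h.py <<'E'
import numpy as np,cv2
from workcell import state,imaging,job,env
def px2w(name,u,v,d=None,z=None,info=None):
    i=info or imaging.camera_info(name);R=np.array(i['R']);t=np.array(i['t'])
    ray=np.array([(u-i['cx'])/i['fx'],(v-i['cy'])/i['fy'],1.])
    C=-R.T@t; w=R.T@ray
    s=d if d is not None else (z-C[2])/w[2]
    return C+s*w
E
python3 - <<'E'
from h import *
s=state();print(s['ee_pos'],s['ee_rot'],s['time_s'],s['gripper_width'],env.grip_depth)
for n in('scene','top'):
    p,d=imaging.grab_frame(n);cv2.imwrite(f'pics/{n}0.png',p[:,:,::-1]);np.save(f'{n}0.npy',d)
    i=imaging.camera_info(n);print(n,i['fx'],np.array(i['R']).round(3).tolist(),i['t'])
E
```

```text
pics
[129.18464932 559.77719964 213.11671156] [-9.01017715e+01  3.14685611e-04 -1.29941225e+01] 0.0 91.10866791978272 18.8
scene 409.7507929555824 [[0.575, 0.818, -0.016], [0.434, -0.322, -0.841], [-0.693, 0.477, -0.54]] [-273.62569108 -147.82080408 1212.17973637]
top 415.9133180747549 [[-0.028, -0.999, -0.023], [-0.993, 0.031, -0.113], [0.114, 0.019, -0.993]] [-6.21471841e-01  5.47667882e+02  9.51637025e+02]
```

View pics/scene0.png

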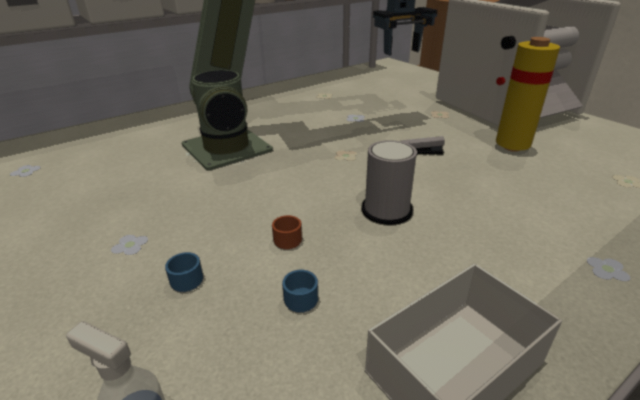

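View pics/top0.png

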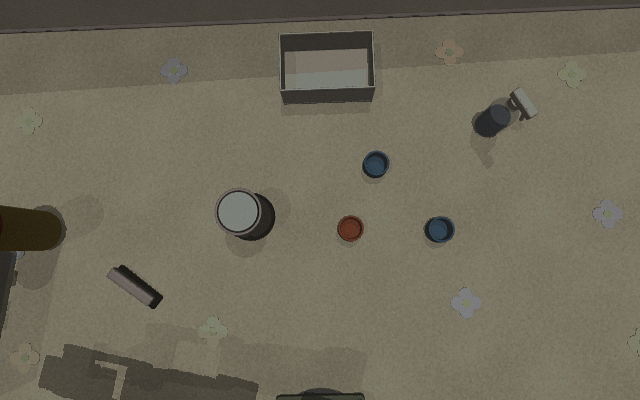

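The top view shows the white platform near (238,211), the blue cups near (375,164) and (439,230), and the red cup near (350,228). I'll enlarge these next.

```bash
python3 - <<'E'
from h import *
p=cv2.imread('pics/top0.png');d=np.load('top0.npy')
cr=[cv2.resize(p[y-35:y+35,x-35:x+35],(380,380),interpolation=cv2.INTER_CUBIC) for x,y in((238,211),(375,164),(439,230),(350,228))]
im=np.vstack([np.hstack(cr[:2]),np.hstack(cr[2:])]);im=cv2.convertScaleAbs(im,alpha=1.8);cv2.imwrite('pics/crop0.png',cv2.resize(im,(600,600)))
# depth based: points above height
i=imaging.camera_info('top');R=np.array(i['R']);t=np.array(i['t'])
v,u=np.mgrid[:400,:640];ray=np.stack([(u-i['cx'])/i['fx'],(v-i['cy'])/i['fy'],np.ones_like(u)],-1)*d[...,None]
W=(ray-t)@R
for x,y,z in((238,211,150),(375,164,45),(439,230,45),(350,228,45)):
    s=W[y-35:y+35,x-35:x+35].reshape(-1,3);m=abs(s[:,2]-z)<10;q=s[m]
    c,r=cv2.minEnclosingCircle(q[:,:2].astype(np.float32));print(m.sum(),c,r,q[:,2].mean(),px2w('top',x,y,z=z))
E
```

```text
1678 (519.5621337890625, 153.9090576171875) 50.030601501464844 149.11427200984383 [519.50939586 152.9339792  150.        ]
183 (634.1309814453125, -150.42752075195312) 30.123388290405273 43.56862733263419 [ 630.70586611 -147.40202738   45.        ]
200 (474.5350646972656, -292.8235778808594) 29.9957332611084 43.512017024328564 [ 471.8883833  -287.24021437   45.        ]
171 (482.93267822265625, -84.81187438964844) 30.048948287963867 43.976241524168486 [482.48178266 -83.4052004   45.        ]
```

View pics/crop0.png

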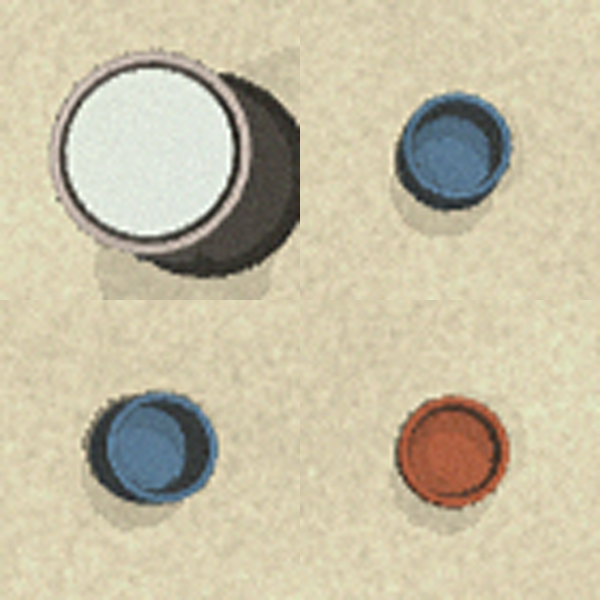

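The circle fits match the known sizes (radii 50.0 and 30.1/30.0/30.0 mm, heights about right):
- Platform: (519.6, 153.9)
- Cup 1: (634.1, -150.4)
- Cup 2: (474.5, -292.8)
- Red cup: (482.9, -84.8)

Next is a helper that prints the remaining delta in tool axes.

```bash
cat > go.py <<'E'
import sys
from h import *
from scipy.spatial.transform import Rotation as Ro
s=state();R=Ro.from_euler('xyz',s['ee_rot'],degrees=True).as_matrix()
print('t',s['time_s'],'pos',np.round(s['ee_pos'],1),'rot',np.round(s['ee_rot'],2),'q',np.round(s['qpos'],0),'F',np.round(s['force'],1),'w',round(s['gripper_width'],1))
if len(sys.argv)>1:
    T=np.array([float(a) for a in sys.argv[1:4]])
    print('delta cm',np.round(R.T@(T-s['ee_pos'])/10,2))
E
python3 go.py 634.1 -150.4 200
```

```text
t 0.1 pos [129.2 559.8 213.2] rot [-90.09   0.   -12.99] q [76. 18. 90.  0. 72. -1.] F [ 0.1 -0.8  0. ] w 91.3
delta cm [ 65.17   1.41 -57.85]
```

```bash
python3 -m pendant '[{"delta_pos":[3,0,-2.7],"twist":[0,0,0],"grip":100},{"delta_pos":[6.5,0,-5.8],"twist":[0,0,0],"grip":100},{"delta_pos":[10,0,-8.9],"twist":[0,0,0],"grip":100},{"delta_pos":[13.5,0,-12],"twist":[0,0,0],"grip":100},{"delta_pos":[17,0,-15.1],"twist":[0,0,0],"grip":100}]' 20; python3 go.py 634.1 -150.4 200
```

```text
time_s: 0.6
ee_pos: [261.5, 373.2, 213.6]
ee_rot: [-90.0, 0.0, -13.0]
force: [0.7, 0.4, 0.7]
gripper_width: 91.0
t 0.6 pos [261.5 373.2 213.6] rot [-90.03   0.   -12.95] q [ 54.   8. 104.  -0.  68. -24.] F [0.7 0.4 0.7] w 91.0
delta cm [ 48.05   1.38 -42.67]
```

```bash
python3 -m pendant '[{"delta_pos":[3.5,0,-3.1],"twist":[0,0,0],"grip":100},{"delta_pos":[7,0,-6.2],"twist":[0,0,0],"grip":100},{"delta_pos":[10.5,0,-9.3],"twist":[0,0,0],"grip":100},{"delta_pos":[14,0,-12.4],"twist":[0,0,0],"grip":100},{"delta_pos":[17.5,0,-15.5],"twist":[0,0,0],"grip":100}]'; python3 go.py 634.1 -150.4 200
python3 -m pendant '[{"delta_pos":[3.5,0,-3.1],"twist":[0,0,0],"grip":100},{"delta_pos":[7,0,-6.2],"twist":[0,0,0],"grip":100},{"delta_pos":[10.5,0,-9.3],"twist":[0,0,0],"grip":100},{"delta_pos":[14,0,-12.4],"twist":[0,0,0],"grip":100},{"delta_pos":[17.5,0,-15.5],"twist":[0,0,0],"grip":100}]'; python3 go.py 634.1 -150.4 200
```

```text
time_s: 1.1
ee_pos: [397.2, 182.8, 213.8]
ee_rot: [-90.0, 0.0, -13.0]
force: [0.7, 0.8, -0.4]
gripper_width: 91.3
t 1.1 pos [397.2 182.8 213.8] rot [-8.999e+01  1.000e-02 -1.299e+01] q [ 23.   6. 106.   0.  68. -54.] F [ 0.7  0.8 -0.4] w 91.3
delta cm [ 30.57   1.38 -27.14]
time_s: 1.6
ee_pos: [532.9, -7.7, 213.6]
ee_rot: [-90.0, 0.0, -13.0]
force: [-0.1, 0.9, -0.1]
gripper_width: 91.1
t 1.6 pos [532.9  -7.7 213.6] rot [-8.999e+01  3.000e-02 -1.302e+01] q [ -2.  15.  95.   0.  70. -79.] F [-0.1  0.9 -0.1] w 91.1
delta cm [ 13.08   1.35 -11.63]
```

```bash
python3 -m pendant '[{"delta_pos":[3.5,0,-3.1],"twist":[0,0,0],"grip":100},{"delta_pos":[7,0.5,-6.2],"twist":[0,0,0],"grip":100},{"delta_pos":[10.5,2,-9.3],"twist":[0,0,0],"grip":100},{"delta_pos":[13.1,4,-11.6],"twist":[0,0,0],"grip":100},{"delta_pos":[13.1,6,-11.6],"twist":[0,0,0],"grip":100}]'; python3 - <<'E'
from h import *
p,d=imaging.grab_frame('wrist');cv2.imwrite('pics/w1.png',p[:,:,::-1])
E
python3 go.py 634.1 -150.4 14
```

```text
time_s: 2.1
ee_pos: [636.0, -152.4, 152.0]
ee_rot: [-90.1, -0.1, -13.2]
force: [-0.3, 1.0, -0.1]
gripper_width: 91.0
t 2.15 pos [ 632.4 -149.9  148. ] rot [-89.99   0.45 -13.15] q [-14.  28.  84.  -0.  68. -91.] F [-1.8  0.3 -2.9] w 90.9
delta cm [ 2.80e-01  1.34e+01 -1.00e-02]
```

View pics/w1.png

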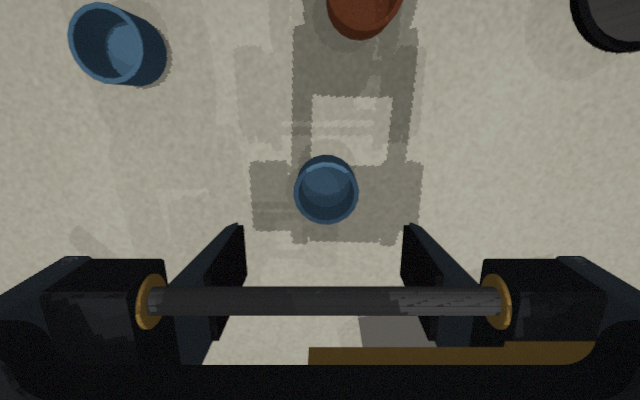

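The wrist view shows the blue cup at (326,190), centred between the fingertips at columns 243 and 405 (midpoint 324). I'll descend.

```bash
python3 -m pendant '[{"delta_pos":[0.1,3,0],"twist":[0,0,0],"grip":100},{"delta_pos":[0.1,6,0],"twist":[0,0,0],"grip":100},{"delta_pos":[0.1,9,0],"twist":[0,0,0],"grip":100},{"delta_pos":[0.1,11,0],"twist":[0,0,0],"grip":100},{"delta_pos":[0.1,11.5,0],"twist":[0,0,0],"grip":100}]'; python3 go.py 634.1 -150.4 14
```

```text
time_s: 2.65
ee_pos: [632.8, -147.5, 36.4]
ee_rot: [-90.0, 0.3, -13.0]
force: [-0.4, -0.4, -0.7]
gripper_width: 91.1
t 2.65 pos [ 632.8 -147.5   36.4] rot [-89.98   0.33 -12.96] q [-14.  33.  92.   0.  55. -91.] F [-0.4 -0.4 -0.7] w 91.1
delta cm [ 0.21  2.24 -0.25]
```

```bash
python3 -m pendant '[{"delta_pos":[0.2,1,-0.2],"twist":[0,0,0],"grip":100},{"delta_pos":[0.2,1.8,-0.2],"twist":[0,0,0],"grip":100},{"delta_pos":[0.2,2.2,-0.2],"twist":[0,0,0],"grip":100},{"delta_pos":[0.2,2.2,-0.2],"twist":[0,0,0],"grip":100},{"delta_pos":[0.2,2.2,-0.2],"twist":[0,0,0],"grip":80}]'; python3 go.py 634.1 -150.4 14
```

```text
time_s: 3.15
ee_pos: [636.7, -151.0, 17.5]
ee_rot: [-90.0, -0.1, -13.0]
force: [-0.1, 0.3, 0.2]
gripper_width: 85.7
t 3.15 pos [ 636.7 -151.    17.5] rot [-9.000e+01 -5.000e-02 -1.299e+01] q [-14.  35.  93.   0.  53. -91.] F [-0.1  0.3  0.2] w 85.7
delta cm [-0.27  0.35  0.  ]
```

```bash
python3 -m pendant '[{"delta_pos":[-0.1,0.2,0],"twist":[0,0,0],"grip":75},{"delta_pos":[-0.1,0.2,0],"twist":[0,0,0],"grip":70},{"delta_pos":[-0.1,0.2,0],"twist":[0,0,0],"grip":67},{"delta_pos":[-0.1,0.2,0],"twist":[0,0,0],"grip":60},{"delta_pos":[-0.1,0.2,0],"twist":[0,0,0],"grip":50}]' 20; python3 go.py 634.1 -150.4 14
```

```text
time_s: 3.65
ee_pos: [635.4, -150.7, 15.1]
ee_rot: [-90.0, -0.0, -13.0]
force: [-0.3, 0.4, 1.6]
gripper_width: 60.2
t 3.65 pos [ 635.4 -150.7   15.1] rot [-8.999e+01 -1.000e-02 -1.300e+01] q [-14.  35.  93.   0.  52. -91.] F [-0.3  0.4  1.6] w 60.2
delta cm [-0.13  0.11 -0.  ]
```

```bash
python3 -m pendant '[{"delta_pos":[0,0,0],"twist":[0,0,0],"grip":50},{"delta_pos":[0,-0.5,0],"twist":[0,0,0],"grip":50},{"delta_pos":[0,-2.5,0],"twist":[0,0,0],"grip":50},{"delta_pos":[0,-5.5,0],"twist":[0,0,0],"grip":50},{"delta_pos":[0,-8.5,0],"twist":[0,0,0],"grip":50}]'; python3 go.py 519.6 153.9 205
```

```text
time_s: 4.15
ee_pos: [634.9, -150.6, 100.3]
ee_rot: [-90.0, 0.1, -13.0]
force: [0.3, 0.4, -1.9]
gripper_width: 60.4
t 4.15 pos [ 634.9 -150.6  100.3] rot [-90.     0.09 -12.99] q [-14.  30.  88.  -0.  62. -91.] F [ 0.3  0.4 -1.9] w 60.4
delta cm [-18.09 -10.44  27.08]
```

Gripped: the opening is 60.4 mm and the force reads about -1.9 N. I'll carry the cup up and over.

```bash
python3 -m pendant '[{"delta_pos":[-0.5,-3.5,0.7],"twist":[0,0,0],"grip":50},{"delta_pos":[-2,-6.5,3],"twist":[0,0,0],"grip":50},{"delta_pos":[-4,-9,6],"twist":[0,0,0],"grip":50},{"delta_pos":[-6,-10.4,9],"twist":[0,0,0],"grip":50},{"delta_pos":[-8,-10.4,12],"twist":[0,0,0],"grip":50}]'; python3 go.py 519.6 153.9 205
```

```text
time_s: 4.65
ee_pos: [585.1, -14.8, 206.8]
ee_rot: [-89.9, -0.3, -13.0]
force: [0.2, -0.0, -2.1]
gripper_width: 60.4
t 4.65 pos [585.1 -14.8 206.8] rot [-89.94  -0.31 -13.03] q [ -3.  19.  89.   0.  71. -80.] F [ 0.2 -0.  -2.1] w 60.4
delta cm [-10.19   0.14  14.96]
```

```bash
python3 -m pendant '[{"delta_pos":[-2,0,3],"twist":[0,0,0],"grip":50},{"delta_pos":[-4,0,6],"twist":[0,0,0],"grip":50},{"delta_pos":[-6,0,9],"twist":[0,0,0],"grip":50},{"delta_pos":[-8,0,12],"twist":[0,0,0],"grip":50},{"delta_pos":[-9.5,0,14],"twist":[0,0,0],"grip":50}]'; python3 go.py 519.6 153.9 175
python3 -m pendant '[{"delta_pos":[-0.6,0,0.8],"twist":[0,0,0],"grip":50},{"delta_pos":[-0.6,0,0.8],"twist":[0,0,0],"grip":50},{"delta_pos":[-0.6,0,0.8],"twist":[0,0,0],"grip":50},{"delta_pos":[-0.6,0,0.8],"twist":[0,0,0],"grip":50},{"delta_pos":[-0.6,0,0.8],"twist":[0,0,0],"grip":50}]'
python3 go.py 519.6 153.9 175
python3 - <<'E'
from h import *
for n in('top','scene'):
    p,d=imaging.grab_frame(n);cv2.imwrite(f'pics/{n}1.png',p[:,:,::-1])
E
```

```text
time_s: 5.15
ee_pos: [522.2, 143.8, 204.1]
ee_rot: [-90.0, 0.0, -12.9]
force: [1.3, -0.1, -1.8]
gripper_width: 60.2
t 5.15 pos [522.2 143.8 204.1] rot [-8.997e+01  2.000e-02 -1.293e+01] q [ 14.  16.  95.   0.  69. -63.] F [ 1.3 -0.1 -1.8] w 60.2
delta cm [-0.48  2.91  0.92]
time_s: 5.65
ee_pos: [519.8, 150.1, 203.9]
ee_rot: [-90.0, -0.0, -13.1]
force: [-0.1, 0.6, -1.6]
gripper_width: 60.4
t 5.65 pos [519.8 150.1 203.9] rot [-9.001e+01 -1.000e-02 -1.308e+01] q [ 15.  16.  95.  -0.  69. -62.] F [-0.1  0.6 -1.6] w 60.4
delta cm [-0.1   2.89  0.37]
```

View pics/scene1.png

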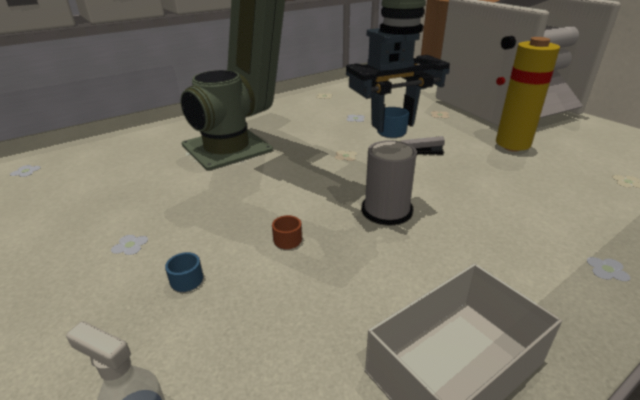

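The scene view shows the cup held upright at (393,122), above the tube at (391,150). I'll lower it to tip z of about 162, which puts the cup's underside a few mm into the spring.

```bash
python3 -m pendant '[{"delta_pos":[-0.1,0.8,0.3],"twist":[0,0,0],"grip":50},{"delta_pos":[-0.1,1.8,0.4],"twist":[0,0,0],"grip":50},{"delta_pos":[-0.1,2.7,0.4],"twist":[0,0,0],"grip":50},{"delta_pos":[-0.1,3.2,0.4],"twist":[0,0,0],"grip":50},{"delta_pos":[-0.1,3.5,0.4],"twist":[0,0,0],"grip":50}]'; python3 go.py 519.6 153.9 162
python3 -m pendant '[{"delta_pos":[0,0.3,0],"twist":[0,0,0],"grip":50},{"delta_pos":[0,0.6,0],"twist":[0,0,0],"grip":50},{"delta_pos":[0,0.6,0],"twist":[0,0,0],"grip":50},{"delta_pos":[0,0.6,0],"twist":[0,0,0],"grip":50},{"delta_pos":[0,0.6,0],"twist":[0,0,0],"grip":50}]'
python3 go.py 519.6 153.9 162
python3 - <<'E'
from h import *
for n in('wrist','scene'):
    p,d=imaging.grab_frame(n);cv2.imwrite(f'pics/{n}2.png',p[:,:,::-1])
    if n=='scene': cv2.imwrite('pics/scene2c.png',cv2.resize(p[60:230,320:460,::-1],None,fx=3.5,fy=3.5,interpolation=2))
E
```

```text
time_s: 6.25
ee_pos: [518.8, 155.2, 167.9]
ee_rot: [-90.0, 0.1, -13.0]
force: [1.3, -0.5, -1.1]
gripper_width: 60.2
t 6.25 pos [518.8 155.2 167.9] rot [-9.004e+01  8.000e-02 -1.299e+01] q [ 15.  17.  98.   0.  65. -62.] F [ 1.3 -0.5 -1.1] w 60.2
delta cm [ 0.11  0.59 -0.11]
time_s: 6.75
ee_pos: [519.4, 155.3, 163.2]
ee_rot: [-90.0, -0.0, -13.0]
force: [-0.0, -0.5, -1.6]
gripper_width: 60.3
t 6.75 pos [519.4 155.3 163.2] rot [-8.998e+01 -3.000e-02 -1.300e+01] q [ 15.  18.  99.   0.  64. -62.] F [-0.  -0.5 -1.6] w 60.3
delta cm [ 0.05  0.12 -0.13]
```

View pics/scene2c.png

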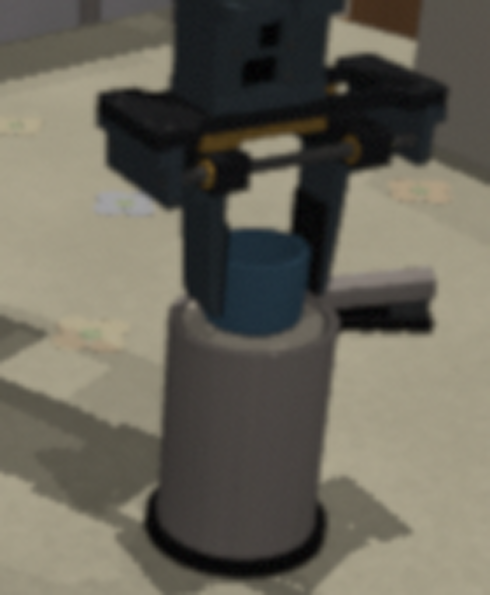

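View pics/wrist2.png

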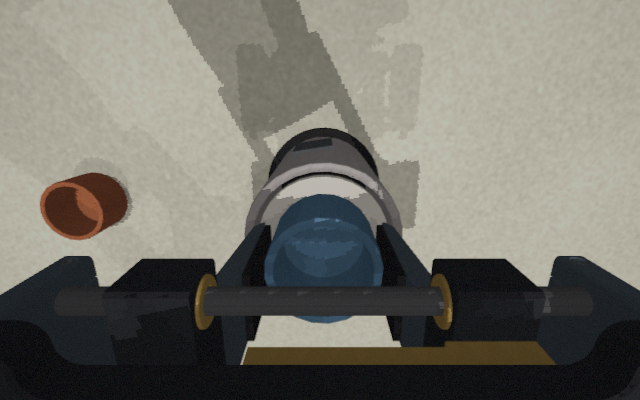

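The scene crop shows the cup on the platform with the fingertips just above the rim. In the wrist view the cup is central in the tube, at column 323. I'll release it.

```bash
python3 -m pendant '[{"delta_pos":[0,0.0,0],"twist":[0,0,0],"grip":68},{"delta_pos":[0,0.0,0],"twist":[0,0,0],"grip":72},{"delta_pos":[0,0.0,0],"twist":[0,0,0],"grip":80},{"delta_pos":[0,0.0,0],"twist":[0,0,0],"grip":90},{"delta_pos":[0,0,0],"twist":[0,0,0],"grip":90}]'
python3 -m pendant '[{"delta_pos":[0,-1,0],"twist":[0,0,0],"grip":95},{"delta_pos":[0,-3,0],"twist":[0,0,0],"grip":100},{"delta_pos":[0,-5.5,0],"twist":[0,0,0],"grip":100},{"delta_pos":[0,-7,0],"twist":[0,0,0],"grip":100},{"delta_pos":[0,-7,0],"twist":[0,0,0],"grip":100}]'
python3 go.py 474.5 -292.8 200
python3 - <<'E'
from h import *
for n in('wrist','scene'):
    p,d=imaging.grab_frame(n);cv2.imwrite(f'pics/{n}3.png',p[:,:,::-1])
    if n=='scene': cv2.imwrite('pics/scene3c.png',cv2.resize(p[60:230,320:460,::-1],None,fx=3.5,fy=3.5,interpolation=2))
E
```

```text
time_s: 7.35
ee_pos: [519.3, 155.3, 163.0]
ee_rot: [-90.0, -0.0, -13.0]
force: [0.2, -0.1, 0.5]
gripper_width: 81.3
time_s: 7.85
ee_pos: [520.7, 155.6, 236.0]
ee_rot: [-89.8, -0.3, -13.0]
force: [0.5, 0.6, 0.2]
gripper_width: 91.1
t 7.85 pos [520.7 155.6 236. ] rot [-89.83  -0.31 -13.  ] q [ 15.  15.  92.   0.  73. -62.] F [0.5 0.6 0.2] w 91.1
delta cm [  5.56   3.5  -44.75]
```

View pics/scene3c.png

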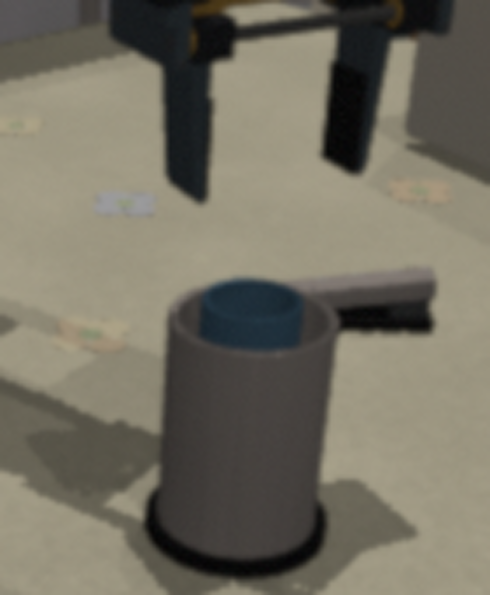

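View pics/wrist3.png

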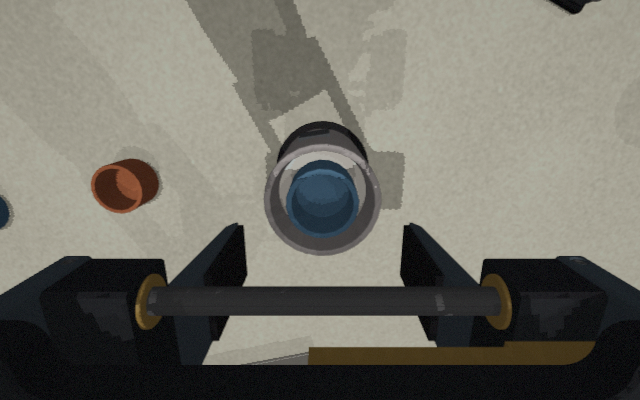

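The first cup stands upright and sunk in the tube, at (322,202) in the wrist view. Now I'll fetch the second, and measure the stack's top later from the top camera.

```bash
python3 -m pendant '[{"delta_pos":[0.3,0,-3],"twist":[0,0,0],"grip":100},{"delta_pos":[0.8,0,-7],"twist":[0,0,0],"grip":100},{"delta_pos":[1.4,0,-11.5],"twist":[0,0,0],"grip":100},{"delta_pos":[2,0,-16],"twist":[0,0,0],"grip":100},{"delta_pos":[2.5,0,-20.5],"twist":[0,0,0],"grip":100}]'
python3 go.py 474.5 -292.8 200
python3 -m pendant '[{"delta_pos":[0.6,0,-4.5],"twist":[0,0,0],"grip":100},{"delta_pos":[1.2,0.5,-9],"twist":[0,0,0],"grip":100},{"delta_pos":[1.8,1.5,-13.5],"twist":[0,0,0],"grip":100},{"delta_pos":[2.4,2.5,-18],"twist":[0,0,0],"grip":100},{"delta_pos":[3,3.5,-22],"twist":[0,0,0],"grip":100}]'
python3 go.py 474.5 -292.8 120
```

```text
time_s: 8.45
ee_pos: [496.4, -51.6, 231.7]
ee_rot: [-90.0, 0.1, -13.0]
force: [0.3, -0.3, 0.3]
gripper_width: 91.1
t 8.45 pos [496.4 -51.6 231.7] rot [-90.01   0.13 -12.97] q [ -7.  11.  97.   0.  72. -84.] F [ 0.3 -0.3  0.3] w 91.1
delta cm [  3.28   3.17 -23.99]
time_s: 8.95
ee_pos: [476.0, -273.0, 196.3]
ee_rot: [-90.0, 0.1, -13.0]
force: [-0.2, -0.4, 0.0]
gripper_width: 91.4
t 8.95 pos [ 476.  -273.   196.3] rot [-89.96   0.12 -13.04] q [ -31.   17.   95.   -0.   69. -108.] F [-0.2 -0.4  0. ] w 91.4
delta cm [ 0.32  7.63 -1.97]
```

Now descend partway, let it settle, and check the positions of the cup in hand reach and the stack from the top camera.

```bash
python3 -m pendant '[{"delta_pos":[0.3,2,-1.9],"twist":[0,0,0],"grip":100},{"delta_pos":[0.3,5,-1.9],"twist":[0,0,0],"grip":100},{"delta_pos":[0.3,8,-1.9],"twist":[0,0,0],"grip":100},{"delta_pos":[0.3,10,-1.9],"twist":[0,0,0],"grip":100},{"delta_pos":[0.3,10,-1.9],"twist":[0,0,0],"grip":100}]'
python3 - <<'E'
from h import *
p,d=imaging.grab_frame('wrist');cv2.imwrite('pics/w4.png',p[:,:,::-1])
p,d=imaging.grab_frame('top');cv2.imwrite('pics/top4.png',p[:,:,::-1])
i=imaging.camera_info('top');R=np.array(i['R']);t=np.array(i['t'])
v,u=np.mgrid[:400,:640];W=(np.stack([(u-i['cx'])/i['fx'],(v-i['cy'])/i['fy'],np.ones_like(u)],-1)*d[...,None]-t)@R
s=W[176:246,203:273].reshape(-1,3)
m=(np.hypot(s[:,0]-519.6,s[:,1]-153.9)<42);q=s[m];print(np.histogram(q[:,2],bins=range(60,180,5)))
q=q[q[:,2]>138];print(len(q),cv2.minEnclosingCircle(q[:,:2].astype(np.float32)),q[:,2].mean(),q[:,2].std())
E
python3 go.py 474.5 -292.8 14
```

```text
time_s: 9.45
ee_pos: [473.1, -288.8, 93.9]
ee_rot: [-89.8, 0.5, -13.0]
force: [-0.7, 0.5, -0.3]
gripper_width: 91.2
(array([  0,   0,   0,   0,   0,   0,   0,   0,   0,   0, 168, 279, 248,
        28,  30,  26,  28,  29,  35, 134,  77,   0,   0]), array([ 60,  65,  70,  75,  80,  85,  90,  95, 100, 105, 110, 115, 120,
       125, 130, 135, 140, 145, 150, 155, 160, 165, 170, 175]))
312 ((518.1633911132812, 154.33340454101562), 30.121463775634766) 155.38787441842447 6.5576131723245785
t 9.55 pos [ 475.6 -290.2   97.5] rot [-8.997e+01  8.000e-02 -1.299e+01] q [ -33.   22.  102.    0.   56. -110.] F [0.6 0.1 0.1] w 91.3
delta cm [-0.04  8.35 -0.28]
```

View pics/w4.png

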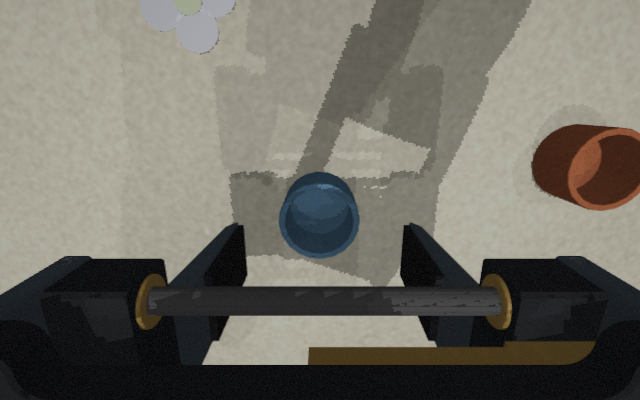

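The wrist view shows the cup at (319,218), slightly left of the finger midpoint (324), which agrees with the -0.28 cm still to go. The first cup is centred at (518.2, 154.3) with its rim at about 160 mm. I'll descend and grip.

```bash
python3 -m pendant '[{"delta_pos":[0,2,-0.2],"twist":[0,0,0],"grip":100},{"delta_pos":[0,4.5,-0.2],"twist":[0,0,0],"grip":100},{"delta_pos":[0,6.5,-0.2],"twist":[0,0,0],"grip":100},{"delta_pos":[0,7.8,-0.2],"twist":[0,0,0],"grip":100},{"delta_pos":[0,8,-0.2],"twist":[0,0,0],"grip":95}]'
python3 go.py 474.5 -292.8 15
python3 -m pendant '[{"delta_pos":[0,0.1,0],"twist":[0,0,0],"grip":85},{"delta_pos":[0,0.1,0],"twist":[0,0,0],"grip":77},{"delta_pos":[0,0.1,0],"twist":[0,0,0],"grip":72},{"delta_pos":[0,0.1,0],"twist":[0,0,0],"grip":65},{"delta_pos":[0,0.1,0],"twist":[0,0,0],"grip":50}]' 20
python3 go.py 474.5 -292.8 15
```

```text
time_s: 10.05
ee_pos: [475.3, -292.1, 17.4]
ee_rot: [-90.0, 0.1, -13.0]
force: [0.2, 0.3, -0.6]
gripper_width: 87.5
t 10.05 pos [ 475.3 -292.1   17.4] rot [-8.997e+01  6.000e-02 -1.299e+01] q [ -33.   28.  106.    0.   46. -110.] F [ 0.2  0.3 -0.6] w 87.5
delta cm [-0.06  0.24 -0.08]
time_s: 10.55
ee_pos: [475.8, -292.6, 17.6]
ee_rot: [-90.0, -0.1, -13.0]
force: [0.4, 0.2, 3.3]
gripper_width: 59.1
t 10.55 pos [ 475.8 -292.6   17.6] rot [-9.002e+01 -7.000e-02 -1.299e+01] q [ -33.   28.  106.    0.   46. -110.] F [0.4 0.2 3.3] w 59.1
delta cm [-0.12  0.26 -0.05]
```

```bash
python3 -m pendant '[{"delta_pos":[0,0,0],"twist":[0,0,0],"grip":50},{"delta_pos":[0,0,0],"twist":[0,0,0],"grip":50},{"delta_pos":[0,-0.5,0],"twist":[0,0,0],"grip":50},{"delta_pos":[0,-2.5,0],"twist":[0,0,0],"grip":50},{"delta_pos":[0,-5.5,0],"twist":[0,0,0],"grip":50}]'
python3 go.py 518.2 154.3 225
python3 -m pendant '[{"delta_pos":[0,-3,0],"twist":[0,0,0],"grip":50},{"delta_pos":[0,-6.5,0],"twist":[0,0,0],"grip":50},{"delta_pos":[0,-10,0.5],"twist":[0,0,0],"grip":50},{"delta_pos":[-0.3,-13,2],"twist":[0,0,0],"grip":50},{"delta_pos":[-0.6,-15,5],"twist":[0,0,0],"grip":50}]'
python3 go.py 518.2 154.3 225
```

```text
time_s: 11.05
ee_pos: [473.8, -291.3, 70.5]
ee_rot: [-89.9, 0.3, -13.0]
force: [-0.7, 0.5, -1.7]
gripper_width: 58.8
t 11.05 pos [ 473.8 -291.3   70.5] rot [-89.88   0.31 -13.  ] q [ -33.   24.  103.    0.   53. -110.] F [-0.7  0.5 -1.7] w 58.8
delta cm [ -5.78 -15.32  44.45]
time_s: 11.55
ee_pos: [481.0, -243.3, 223.9]
ee_rot: [-90.1, -0.1, -13.1]
force: [0.8, 1.0, -1.6]
gripper_width: 58.9
t 11.55 pos [ 481.  -243.3  223.9] rot [-90.07  -0.14 -13.14] q [ -28.   15.   93.   -0.   72. -105.] F [ 0.8  1.  -1.6] w 58.9
delta cm [-5.42 -0.17 39.56]
```

The width of 58.9 mm is a bit low, so I'll look at how the cup hangs.

```bash
python3 - <<'E'
from h import *
p,d=imaging.grab_frame('scene');cv2.imwrite('pics/s5.png',p[:,:,::-1])
q,d=imaging.grab_frame('wrist')
cv2.imwrite('pics/w5.png',np.vstack([q[150:,:,::-1], cv2.resize(p[60:340,120:440,::-1],(640,350)[:2])])[:600])
E
```

```text
(no output)
```

View pics/w5.png

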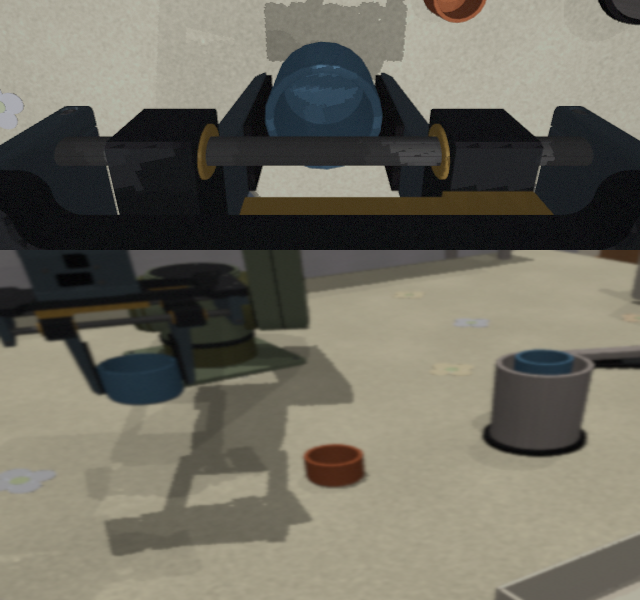

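```bash
python3 - <<'E'
import cv2
p=cv2.imread('pics/s5.png');cv2.imwrite('pics/s5c.png',cv2.convertScaleAbs(cv2.resize(p[90:150,140:240],None,fx=7,fy=7,interpolation=2),alpha=2))
E
```

```text
(no output)
```

View pics/s5c.png

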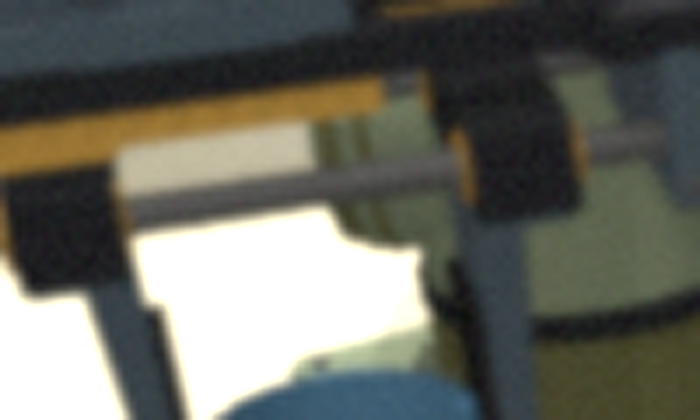

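The wide view shows it upright between the fingers. I'll carry it over and check again above the stack.

```bash
python3 -m pendant '[{"delta_pos":[-0.5,0,3.5],"twist":[0,0,0],"grip":50},{"delta_pos":[-1.1,0,7.5],"twist":[0,0,0],"grip":50},{"delta_pos":[-1.7,0,12],"twist":[0,0,0],"grip":50},{"delta_pos":[-2.3,0,16.5],"twist":[0,0,0],"grip":50},{"delta_pos":[-2.9,0,21],"twist":[0,0,0],"grip":50}]'
python3 go.py 518.2 154.3 225
python3 -m pendant '[{"delta_pos":[-0.5,0,4],"twist":[0,0,0],"grip":50},{"delta_pos":[-1,0,8],"twist":[0,0,0],"grip":50},{"delta_pos":[-1.5,0,11.5],"twist":[0,0,0],"grip":50},{"delta_pos":[-2,0,14.5],"twist":[0,0,0],"grip":50},{"delta_pos":[-2.3,0,16.5],"twist":[0,0,0],"grip":50}]'
python3 go.py 518.2 154.3 205
```

```text
time_s: 12.15
ee_pos: [499.1, -30.0, 220.8]
ee_rot: [-90.0, 0.1, -13.0]
force: [0.6, 0.2, -1.8]
gripper_width: 58.7
t 12.15 pos [499.1 -30.  220.8] rot [-90.04   0.11 -13.03] q [ -5.  11.  98.  -0.  70. -82.] F [ 0.6  0.2 -1.8] w 58.7
delta cm [-2.3  -0.43 18.39]
time_s: 12.65
ee_pos: [514.0, 136.3, 220.5]
ee_rot: [-90.1, 0.1, -12.9]
force: [0.2, 0.0, -1.3]
gripper_width: 59.0
t 12.65 pos [514.  136.3 220.5] rot [-90.06   0.13 -12.9 ] q [ 14.  14.  94.   0.  71. -63.] F [ 0.2  0.  -1.3] w 59.0
delta cm [0.01 1.55 1.85]
```

```bash
python3 -m pendant '[{"delta_pos":[0,0,1.5],"twist":[0,0,0],"grip":50},{"delta_pos":[0,0.2,1.6],"twist":[0,0,0],"grip":50},{"delta_pos":[0,0.6,1.6],"twist":[0,0,0],"grip":50},{"delta_pos":[0,1,1.6],"twist":[0,0,0],"grip":50},{"delta_pos":[0,1.2,1.6],"twist":[0,0,0],"grip":50}]'
python3 go.py 518.2 154.3 205
python3 - <<'E'
from h import *
for n in('scene','wrist'):
    p,d=imaging.grab_frame(n);cv2.imwrite(f'pics/{n}6.png',p[:,:,::-1])
    if n=='scene': cv2.imwrite('pics/scene6c.png',cv2.convertScaleAbs(cv2.resize(p[60:230,320:460,::-1],None,fx=3.5,fy=3.5,interpolation=2),alpha=1.6))
E
python3 go.py 518.2 154.3 205
```

```text
time_s: 13.15
ee_pos: [517.7, 149.2, 209.2]
ee_rot: [-90.0, 0.1, -13.1]
force: [0.2, -0.9, -2.4]
gripper_width: 58.7
t 13.15 pos [517.7 149.2 209.2] rot [-9.005e+01  6.000e-02 -1.307e+01] q [ 15.  15.  95.  -0.  70. -62.] F [ 0.2 -0.9 -2.4] w 58.7
delta cm [-0.07  0.42  0.5 ]
t 13.25 pos [517.8 149.5 209.5] rot [-9.003e+01  5.000e-02 -1.306e+01] q [ 15.  15.  95.  -0.  70. -62.] F [-0.9 -0.4 -1.7] w 59.1
delta cm [-0.07  0.45  0.48]
```

View pics/scene6c.png

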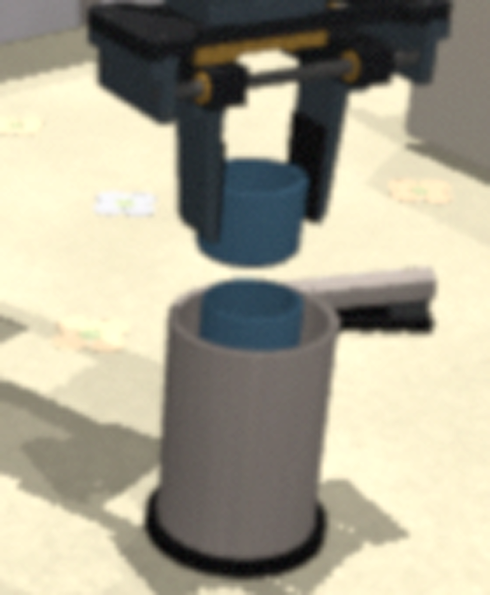

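View pics/wrist6.png

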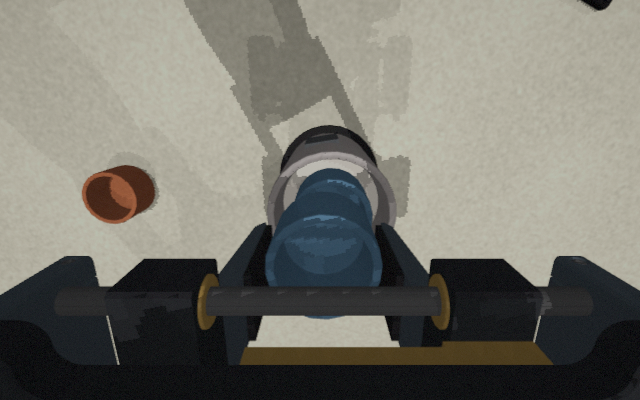

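The second cup's sides may lean slightly in the scene crop, so I'll measure its rim plane with the wrist depth.

```bash
python3 - <<'E'
from h import *
i=imaging.camera_info('wrist')
p,d=imaging.grab_frame('wrist')
R=np.array(i['R']);t=np.array(i['t'])
v,u=np.mgrid[:400,:640];W=(np.stack([(u-i['cx'])/i['fx'],(v-i['cy'])/i['fy'],np.ones_like(u)],-1)*d[...,None]-t)@R
pf=p.astype(float);m=(pf[...,2]>pf[...,0]*1.5)&(d>0)&(u>255)&(u<395)&(v>160)
q=W[m];print(len(q),np.histogram(q[:,2],bins=range(110,260,5)))
# rim: iterative top plane fit: for angular bins take highest point
c=np.array([517.5,150.])
for it in range(4):
    a=np.degrees(np.arctan2(q[:,1]-c[1],q[:,0]-c[0]));r=np.hypot(*(q[:,:2]-c).T)
    ok=(r>23)&(r<32)&(q[:,2]>225);s=[]
    for b in range(-180,180,10):
        k=ok&(a>=b)&(a<b+10)
        if k.sum()>4: s.append(q[k][np.argsort(q[k,2])[-4:]].mean(0))
    s=np.array(s);A=np.c_[s[:,:2]-c,np.ones(len(s))]
    co,res,_,_=np.linalg.lstsq(A,s[:,2],rcond=None)
    (cx,cy),rr=cv2.minEnclosingCircle(q[q[:,2]>225][:,:2].astype(np.float32))
print(len(s),'tilt deg dz/dx,dz/dy',np.degrees(np.arctan(co[:2])),'z',co[2],'resid',np.std(s[:,2]-A@co),'circle',cx,cy,rr)
E
python3 go.py 518.2 154.3 205
```

```text
11070 (array([   0,    4,  358,   70,   76,   83,   87,   97,   93,  358,  333,
          0,    0,    0,    0,    0,    0, 3253,  579,  629,  594,  527,
        491,  476,  515, 2016,   17,   13,   13]), array([110, 115, 120, 125, 130, 135, 140, 145, 150, 155, 160, 165, 170,
       175, 180, 185, 190, 195, 200, 205, 210, 215, 220, 225, 230, 235,
       240, 245, 250, 255]))
28 tilt deg dz/dx,dz/dy [-54.59503619  22.4143982 ] z 252.56887872995927 resid 29.81963867386503 circle 513.3052978515625 150.2865447998047 34.69759750366211
t 13.3 pos [518.  149.7 209.8] rot [-9.001e+01  2.000e-02 -1.305e+01] q [ 15.  15.  95.  -0.  70. -62.] F [ 0.5  0.3 -1.5] w 58.9
delta cm [-0.08  0.48  0.45]
```

```bash
python3 - <<'E'
from h import *
i=imaging.camera_info('wrist')
p,d=imaging.grab_frame('wrist')
R=np.array(i['R']);t=np.array(i['t'])
v,u=np.mgrid[:400,:640];W=(np.stack([(u-i['cx'])/i['fx'],(v-i['cy'])/i['fy'],np.ones_like(u)],-1)*d[...,None]-t)@R
pf=p.astype(float);m=(pf[...,2]>pf[...,0]*1.5)&(d>0)&(u>255)&(u<395)&(v>160)
q=W[m]
for lo,hi,n in((192,203,'floor'),(234,241,'rim')):
    s=q[(q[:,2]>lo)&(q[:,2]<hi)]
    for _ in range(6):
        A=np.c_[s[:,:2]-[517.5,150],np.ones(len(s))];co=np.linalg.lstsq(A,s[:,2],rcond=None)[0];e=s[:,2]-A@co
        s=s[abs(e)<max(2*e.std(),.8)]
    print(n,len(s),np.degrees(np.arctan(co[:2])),co[2],e.std(),cv2.minEnclosingCircle(s[:,:2].astype(np.float32)))
E
```

```text
floor 2768 [-0.17767054  0.01702056] 198.19274160868764 0.4671028250824521 ((512.7269287109375, 151.53590393066406), 28.2796688079834)
rim 1722 [-0.00401765 -0.0092735 ] 236.94245852006696 0.5198663459890411 ((510.6675109863281, 151.34597778320312), 33.26274108886719)
```

The tilt is under 0.2°, and the rim at 237 mm puts the underside at about 192 mm (17.8 below the tip). The stack's top is at about 160, so I'll lower the tip to about 176.

```bash
python3 -m pendant '[{"delta_pos":[0,0.6,0.4],"twist":[0,0,0],"grip":50},{"delta_pos":[0,1.4,0.5],"twist":[0,0,0],"grip":50},{"delta_pos":[0,2,0.5],"twist":[0,0,0],"grip":50},{"delta_pos":[0,2.4,0.5],"twist":[0,0,0],"grip":50},{"delta_pos":[0,2.4,0.5],"twist":[0,0,0],"grip":50}]'
python3 go.py 519 155 176
python3 -m pendant '[{"delta_pos":[0,0.2,0],"twist":[0,0,0],"grip":50},{"delta_pos":[0,0.5,0],"twist":[0,0,0],"grip":50},{"delta_pos":[0,0.7,0],"twist":[0,0,0],"grip":50},{"delta_pos":[0,0.7,0],"twist":[0,0,0],"grip":50},{"delta_pos":[0,0.7,0],"twist":[0,0,0],"grip":50}]'
python3 - <<'E'
from h import *
for n in('scene','wrist'):
    p,d=imaging.grab_frame(n);cv2.imwrite(f'pics/{n}7.png',p[:,:,::-1])
    if n=='scene': cv2.imwrite('pics/scene7c.png',cv2.convertScaleAbs(cv2.resize(p[60:230,320:460,::-1],None,fx=3.5,fy=3.5,interpolation=2),alpha=1.6))
E
python3 go.py 519 155 176
```

```text
time_s: 13.85
ee_pos: [518.7, 155.1, 185.0]
ee_rot: [-90.0, 0.1, -13.0]
force: [0.9, 0.2, -0.3]
gripper_width: 59.3
t 13.85 pos [518.7 155.1 185. ] rot [-9.005e+01  9.000e-02 -1.299e+01] q [ 15.  17.  97.   0.  67. -62.] F [ 0.9  0.2 -0.3] w 59.3
delta cm [ 0.04  0.9  -0.01]
time_s: 14.35
ee_pos: [519.2, 155.2, 179.0]
ee_rot: [-90.0, -0.0, -13.0]
force: [-0.1, -0.3, -0.8]
gripper_width: 59.2
t 14.45 pos [519.3 155.3 179.1] rot [-8.998e+01 -2.000e-02 -1.300e+01] q [ 15.  17.  97.   0.  66. -62.] F [ 0.8 -0.7 -1.5] w 59.0
delta cm [-0.02  0.31 -0.03]
```

View pics/scene7c.png

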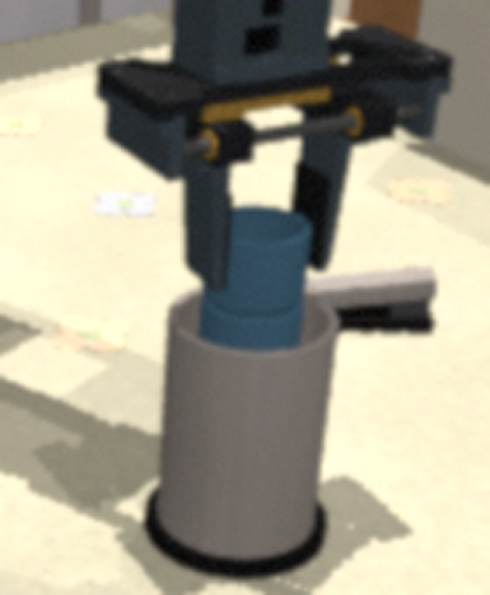

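View pics/wrist7.png

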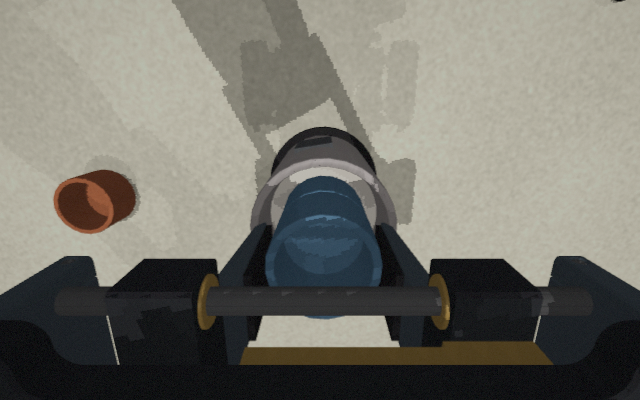

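The two cups are aligned and practically touching, with the seam at (250,310) in the crop. I'll press about 5 mm further onto the spring, then release.

```bash
python3 -m pendant '[{"delta_pos":[0,0.2,0],"twist":[0,0,0],"grip":50},{"delta_pos":[0,0.5,0],"twist":[0,0,0],"grip":50},{"delta_pos":[0,0.5,0],"twist":[0,0,0],"grip":50},{"delta_pos":[0,0.5,0],"twist":[0,0,0],"grip":50},{"delta_pos":[0,0.5,0],"twist":[0,0,0],"grip":50}]'
python3 -m pendant '[{"delta_pos":[0,0.0,0],"twist":[0,0,0],"grip":68},{"delta_pos":[0,0.0,0],"twist":[0,0,0],"grip":72},{"delta_pos":[0,0.0,0],"twist":[0,0,0],"grip":80},{"delta_pos":[0,0.0,0],"twist":[0,0,0],"grip":90},{"delta_pos":[0,0,0],"twist":[0,0,0],"grip":95}]'
python3 -m pendant '[{"delta_pos":[0,0,0],"twist":[0,0,0],"grip":100},{"delta_pos":[0,-2,0],"twist":[0,0,0],"grip":100},{"delta_pos":[0,-5,0],"twist":[0,0,0],"grip":100},{"delta_pos":[0,-8,0],"twist":[0,0,0],"grip":100},{"delta_pos":[0,-10,0],"twist":[0,0,0],"grip":100}]'
python3 -m pendant '[{"delta_pos":[0,0,-3],"twist":[0,0,0],"grip":100},{"delta_pos":[0,0,-7],"twist":[0,0,0],"grip":100},{"delta_pos":[0,0,-11],"twist":[0,0,0],"grip":100},{"delta_pos":[0,0,-15],"twist":[0,0,0],"grip":100},{"delta_pos":[0,0,-18],"twist":[0,0,0],"grip":100}]'
python3 -m pendant '[{"delta_pos":[0,0,0],"twist":[0,0,0],"grip":100},{"delta_pos":[0,0,0],"twist":[0,0,0],"grip":100},{"delta_pos":[0,0,0],"twist":[0,0,0],"grip":100},{"delta_pos":[0,0,0],"twist":[0,0,0],"grip":100},{"delta_pos":[0,0,0],"twist":[0,0,0],"grip":100}]'
python3 - <<'E'
from h import *
p,d=imaging.grab_frame('scene')
cv2.imwrite('pics/scene8.png',p[:,:,::-1]);cv2.imwrite('pics/scene8c.png',cv2.convertScaleAbs(cv2.resize(p[60:230,320:460,::-1],None,fx=3.5,fy=3.5,interpolation=2),alpha=1.6))
p,d=imaging.grab_frame('top');cv2.imwrite('pics/top8.png',p[:,:,::-1])
i=imaging.camera_info('top');R=np.array(i['R']);t=np.array(i['t'])
v,u=np.mgrid[:400,:640];W=(np.stack([(u-i['cx'])/i['fx'],(v-i['cy'])/i['fy'],np.ones_like(u)],-1)*d[...,None]-t)@R
s=W[176:246,203:273].reshape(-1,3)
q=s[(np.hypot(s[:,0]-519.6,s[:,1]-153.9)<42)];print(np.histogram(q[:,2],bins=range(40,180,5)))
q=q[q[:,2]>140];print(len(q),cv2.minEnclosingCircle(q[:,:2].astype(np.float32)),np.percentile(q[:,2],[50,90,98]))
s=W[193:263,315:385].reshape(-1,3);q=s[abs(s[:,2]-45)<10];print('red',cv2.minEnclosingCircle(q[:,:2].astype(np.float32)))
E
python3 go.py
```

```text
time_s: 14.95
ee_pos: [519.2, 155.2, 174.0]
ee_rot: [-90.0, 0.0, -13.0]
force: [0.3, 0.1, -0.6]
gripper_width: 59.0
time_s: 15.45
ee_pos: [519.3, 155.3, 174.1]
ee_rot: [-90.0, -0.0, -13.0]
force: [-0.3, 0.4, 0.2]
gripper_width: 85.1
time_s: 15.95
ee_pos: [519.7, 155.4, 276.2]
ee_rot: [-89.9, -0.1, -13.0]
force: [0.5, -0.1, 0.3]
gripper_width: 91.4
time_s: 16.45
ee_pos: [477.9, -22.0, 274.1]
ee_rot: [-90.0, -0.0, -13.0]
force: [0.2, 1.0, 0.4]
gripper_width: 90.9
time_s: 16.95
ee_pos: [478.9, -19.3, 273.8]
ee_rot: [-90.0, 0.0, -12.9]
force: [-0.1, -0.2, -0.0]
gripper_width: 91.0
(array([  0,   0,   0,   0,   0,   0,  27,  26,   0,   0,   0,   0,   0,
         2,   0,   1,  46, 251,  22,  16,  16,  17,  17,  18,  81,  75,
         0]), array([ 40,  45,  50,  55,  60,  65,  70,  75,  80,  85,  90,  95, 100,
       105, 110, 115, 120, 125, 130, 135, 140, 145, 150, 155, 160, 165,
       170, 175]))
224 ((517.135498046875, 155.0717010498047), 29.84911346435547) [163.79853576 166.64559342 167.4350704 ]
red ((0.0, 0.0), 0.0)
t 17.05 pos [478.9 -19.6 273.8] rot [-8.999e+01  1.000e-02 -1.293e+01] q [ -4.   8.  95.   0.  77. -81.] F [-0.5 -0.6  0.2] w 91.3
```

View pics/scene8c.png

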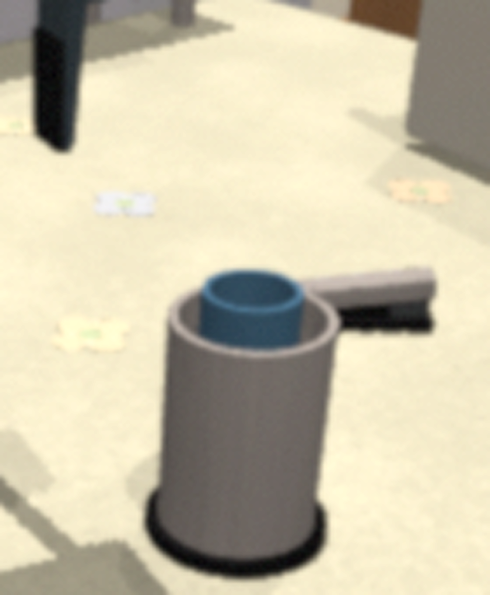

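View pics/top8.png

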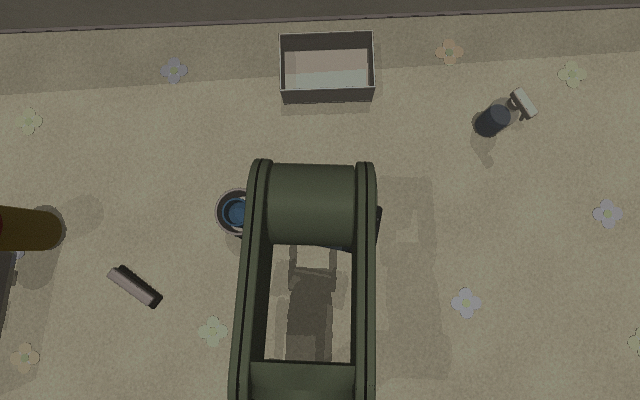

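The stack is upright and centred, with its rim at about 166 and the platform at about 75 mm. The arm hides the terracotta cup in the top view, so I'll compare the saved scene pictures for it.

```bash
python3 - <<'E'
import cv2,numpy as np
for n in('scene0','scene8'):
    p=cv2.imread(f'pics/{n}.png').astype(float)[200:260,255:325];m=(p[...,2]>1.6*p[...,1]);print(n,m.sum(),np.argwhere(m).mean(0)+[200,255])
E
python3 -c "from workcell import job;print(job.job_done())"
```

```text
scene0 787 [231.67217281 286.74205845]
scene8 787 [231.78017789 286.67598475]
the job is handed in; nothing more can be done
None
```

Both blue cups are stacked upright on the spring platform, and I handed the job in at about 17 s of the 59 s allowed. No verdict was reported.

- **First cup:** I set it on the platform with a slight press onto the spring and let go with the fingertips above the rim. The platform sank about 35 mm, and the cup stood upright.
- **Second cup:** I set it on the first cup the same way, let go and moved the arm clear.
- **Final stack:** The upper cup is centred at about (517, 155) mm, against (520, 154) for the platform. Its rim is at about 166 mm, which puts the platform at about 75 mm, below the 95 mm limit. The scene picture shows it upright. I didn't measure the final tilt or see the lower cup directly.
- **Terracotta cup:** It did not move. Its centre in the scene picture shifted by only about 0.1 pixel. The arm hid it from the top camera at the end, so I couldn't check it there.
- **One odd reading:** The gripper read 59 mm on the second cup instead of 60 mm. I checked the cup with the wrist camera's depth before placing it, and its tilt was under 0.2°.

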